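Tip the candle tins to the front of a sprung tray

TASK

Put your fingers on the ledge at the end of the sprung tray, push it down until the tray lands on the cork stop hidden under it, and keep pressing it onto the stop with about one and a half kilos of push (never more than two and a half) for about a second, until all three candle tins have slid down against that end. Then let the tray come back up to level slowly under your fingers, without letting it snap, so that the tins stay in a row at that end, and take your hand away.

Things in the scene. Friction and masses are not known exactly. Their poses are not given: they have to be found in the camera images.
- jig: Fixed plywood stand of the tipping tray, 280 mm long (x), 200 mm wide (y), 128 mm high. Origin on the table under its middle; z up; x points along the tray to the end with the push ledge. The tray's hinge axis is parallel to y, 115 mm above the origin. Posts like the stop post stand loose beside it.
- stop (a point): Point on the table in the middle of the stand's collar, under the tray, 80 mm from the hinge towards the push end. A loose round cork stop post, 32 mm across, stands in it; it is one of three, 44, 50 or 56 mm high (the others stand beside the jig), so the tray lands on it at a tilt of about 0.49, 0.43 or 0.35 rad: to be felt.
- tray (a joint): Tilt of the tray, rad: 0 level (its rest, held up by a spring), growing as the push end goes down; the tray lands on the cork post at 0.33 to 0.53. The spring takes about 3 to 6 N on the ledge to tip; let go, it snaps the tray back. A rubber bar under the tray meets the post: from there the push rises by about 2 N per mm of ledge travel.
- tray_ledge (a point): Where to push: middle of the top of the flat wooden ledge on the tray's push end, turning with the tray; 165 mm from the hinge axis and 7 mm above it (122 mm above the table) when level. The ledge is 55 mm long (135 to 190 mm from the axis), 100 mm wide; the end wall behind it rises 26 mm above it. x points outward, y across, z up. Fingers in line across the tray keep the hand clear.
- tray_end (a point): Point turning with the tray: foot of the inside face of the push-end wall, in the middle, on the tray floor; 130 mm from the hinge axis. x points out to the push end, y across, z up. The plywood tray is 270 x 156 mm, walls 26 mm high inside, with three lanes 46 mm wide along x, 50 mm apart, between ribs 14 mm high.
- tin1_center (a point): Centre (half-way up) of an aluminium candle tin, 40 mm across, 22 mm high, about 60 g, standing in the right lane (at -50 mm on the tray's y) of the tray, somewhere in its rear half; slides on the tray floor when the tray tips. At the end wall its centre lies 20 mm from tray_end along x.
- tin2_center (a point): Centre (half-way up) of an aluminium candle tin, 40 mm across, 22 mm high, about 60 g, standing in the middle lane of the tray, somewhere in its rear half; slides on the tray floor when the tray tips. At the end wall its centre lies 20 mm from tray_end along x.
- tin3_center (a point): Centre (half-way up) of an aluminium candle tin, 40 mm across, 22 mm high, about 60 g, standing in the left lane (at +50 mm on the tray's y) of the tray, somewhere in its rear half; slides on the tray floor when the tray tips. At the end wall its centre lies 20 mm from tray_end along x.
Mind the look-alikes: they are no part of the job. What is shaped like the part that bears tin3_center but pink is not meant. Leave any orange look-alike of the part that bears tin2_center alone.

How it is judged:
By the outcome, as a careful person would: the job done as asked, in the order asked, and still so for the second after the job is handed in, with the robot touching nothing.
It also fails if it takes over 54 s, if anything falls off the work surface, if the arm or the gripper's body presses on something with over 40 N, if the wrist force passes 120 N, or if a joint passes its speed limit or range.

ROBOT

A 7-joint arm with a two-finger parallel gripper is mounted at the origin on the work surface. World frame = base frame: x ahead of the robot, y to its left, z up, the work surface at z = 0. Lengths are in mm, angles in degrees, forces in N, time in s.
With the tool pointing down it reaches from about 350 to 900 mm from the base axis. Payload 8.1 kg.
Tool frame: the origin (TCP) lies between the finger pads; the fingertips stand 19 mm ahead of it and the grasp point (between the pads) is the TCP; z points along the fingers, y is the line along which they close (so a half turn about z gives the same grasp; the last joint's range is limited). The gripper opens to 85 mm and grips with 20 to 120 N. Pads are 22 mm wide; open, the fingers measure 114 mm over their backs; the gripper's body (76 mm by 85 mm) begins 54 mm behind the grasp point. The pads swing forward as they close: fully open they stand 13 mm farther back than shut.
Start: joints at [60.241, 24.895, 1.432, 90.138, -0.665, 64.973, -4.303], TCP at [253.001, -571.516, 250.323] pointing down, gripper open.
Joint ranges: [-149.89, 149.89], [-25.12, 119.58], [-72.63, 75.52], [4.76, 147.25], [-75.54, 255.54], [6.69, 114.76], [-157.13, 157.13]. Speed limits (degrees/s): [127.2, 127.2, 172.46, 172.46, 180, 180, 180].

INTERFACE

Orientations are given as [roll, pitch, yaw] about the fixed x, y, z axes, in that order (R = Rz(yaw) Ry(pitch) Rx(roll)).
In Python, from station import monitor, capture, env gives the robot as it stands.
- The arm moves only by the shell command python3 -m crank 'ROWS' [FORCE]. ROWS is JSON, one flat list of numbers, 5 for each row, row after row: the opening, from -1 (shut) to 1 (fully open), so that 0 is half open, then the shift along the world's x, y, z in mm, then the turn about the world's z in rad. In form: [jaw, x, y, z, twist, jaw, x, y, z, twist, ...]. A call has 1 to 12 rows; each row shifts and turns the commanded pose from where the row before left it; what a row does not reach is not made up. A row lasts 1/10 s, in which the tool goes at most 50 mm and 8.59 degrees, less where a joint would pass 70% of its speed; a pose out of reach is approached as far as the arm can. A call is refused whole if a number of a shift passes 50 or a number of a turn 0.15, either way. A call with a gripper value outside its range is refused whole. The fingers move at their own pace and stop on an object; FORCE is the grip in N (left out, the last holds). Time passes only in rows, so rows that do not move let the fingers close. It gives the time, the measured TCP pose, the force, the opening and the grip force at its end, in the units of the state.
- monitor.state(): the state, without advancing time (a new reading comes with each control period).
- capture(name): name is "scene" or "top" or "wrist"; returns a dict with "img" (480x640x3 uint8, blue, green, red), "fx", "fy", "cx", "cy" (pixels), "distortion" ([k1, k2, p1, p2, k3] as OpenCV has them; the pictures are not rectified), "eye" and "rotation" of the camera in the world; the wrist camera has in their place "mount" (4x4, takes a point from camera to tool coordinates, whose origin is the TCP and whose axes are the flange's). Camera axes: x right, y up, looking along -z (the intrinsics and any distortion apply to the point x, -y, -z); pixel columns grow to the right and rows downward; lengths in mm; the calibration is good to about 2 mm. A picture is of the moment at which its call begins: read the wrist's pose just before it. There is no depth.
- env.sign_off(): hands the job in; it is judged then, once.
The state is a dict: "time_s": time; "joint_positions": joint angles; "qvel": joint speeds; "effort": joint torques, N m; "eef_pos": TCP position; "ee_rot": TCP orientation; "wrist_force": force on the tool from outside, world axes, zero at the start; "wrist_torque": the same for the moment, N m; "opening": finger opening in mm; "grip_force": force on a finger pad.
Only numpy, scipy, OpenCV 4.12 (cv2) and the standard library are available. Lean on these libraries where they do the work, as an engineer would, in place of code of your own. Each camera call takes 0.05 s, during which the arm holds its last target. There are 200 camera calls.

## Working session

There is one attempt and no reset: what is moved stays moved. The work goes in short steps, Python scripts to look and compute and a shell command to move; the robot and the scene stay as the last step left them, time stands still between calls to the robot, and variables do not carry over. Pictures are saved under pics/ and viewed, at most 10 in all, crops included, and the job is handed in when it is done.

```bash
mkdir -p pics; python3 - <<'E'
from station import monitor,capture
import cv2
s=monitor.state();print(s)
for n in("top","scene"):
    c=capture(n);cv2.imwrite(f"pics/{n}.png",c["img"]);print({k:v for k,v in c.items() if k!="img"})
E
```

```text
{'time_s': 0.0, 'joint_positions': array([60.24113002, 24.93625343,  1.4289632 , 90.19056475, -0.66446239,
       64.9730941 , -4.3005684 ]), 'qvel': array([-0.03578476,  0.03007582, -0.00404533,  0.06569825, -0.0015385 ,
       -0.0039901 , -0.03121227]), 'effort': array([ 3.56995051e-04, -6.70469570e+01,  1.02540560e+00, -3.16219568e+01,
        1.56383944e-02,  1.26119616e-02,  1.46450105e-05]), 'eef_pos': array([ 252.78526775, -571.06386039,  249.51783652]), 'ee_rot': array([-1.79908702e+02,  7.65835568e-03,  2.38804383e+01]), 'wrist_force': array([-0.2653338 ,  0.50370823, -0.30467906]), 'wrist_torque': array([ 0.00906855, -0.04128269,  0.01416607]), 'grip_force': 0.0, 'opening': 85.49275968662243}
{'fx': 446.85634699440595, 'fy': 446.85634699440595, 'cx': 320.0609349967739, 'cy': 241.63734791098375, 'distortion': array([0.00866993, 0.        , 0.        , 0.        , 0.        ]), 'eye': array([483.23552849,  40.98769431, 779.8210253 ]), 'rotation': array([  9.58857392,   1.06484438, -88.4125708 ])}
{'fx': 599.7037640840439, 'fy': 599.7037640840439, 'cx': 314.9832020501694, 'cy': 236.76686426569836, 'distortion': array([-0.06989611,  0.        ,  0.        ,  0.        ,  0.        ]), 'eye': array([805.01798949, 473.6627868 , 779.5620446 ]), 'rotation': array([ 36.1513974 ,   0.61737393, 152.309401  ])}
```

View pics/top.png

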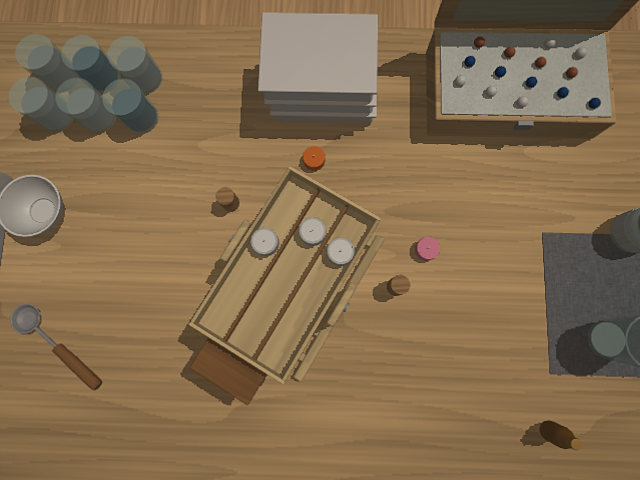

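View pics/scene.png

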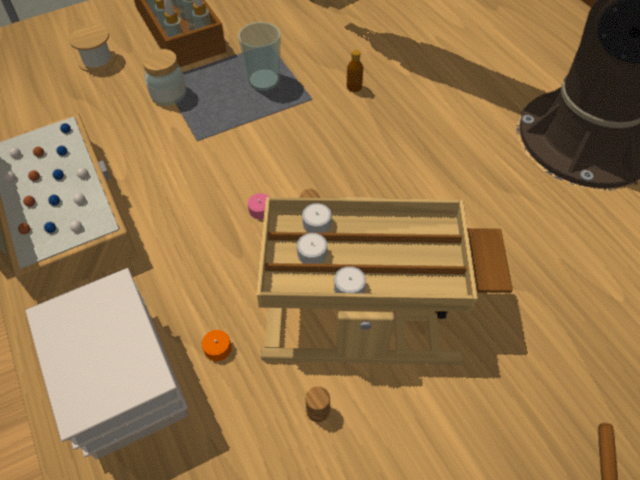

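The top view shows the tray with wall-top corners near (290,169), (380,218), (283,382), (191,325). The brown ledge is at about (228,372), facing the robot. Three silver tins sit in the lanes at (264,242), (312,231), (340,251), and the orange and pink decoys stand off the tray.

```bash
cat >h.py <<'E'
import numpy as np,cv2
from scipy.spatial.transform import Rotation as R
def ray(c,px,z):
    K=np.array([[c["fx"],0,c["cx"]],[0,c["fy"],c["cy"]],[0,0,1]])
    p=cv2.undistortPoints(np.array(px,float).reshape(-1,1,2),K,np.array(c["distortion"]))[:,0]
    d=np.c_[p[:,0],-p[:,1],-np.ones(len(p))]
    d=d@R.from_euler("xyz",c["rotation"],degrees=True).as_matrix().T
    e=np.array(c["eye"]);return e+d*((z-e[2])/d[:,2])[:,None]
E
python3 - <<'E'
from h import *
from station import capture
t=capture("top");s=capture("scene")
a=ray(t,[(290,169),(380,218),(283,382),(191,325)],148);print(a)
print("ctr",a.mean(0),"dir",a[2:].mean(0)-a[:2].mean(0),[np.linalg.norm(a[i]-a[i-1]) for i in range(4)])
b=ray(s,[(268,200),(465,201),(474,301),(260,303)],148);print(b,b.mean(0))
print("ledge",ray(t,[(204,343),(267,381),(250,404),(190,368)],122))
print("ledgeS",ray(s,[(470,229),(502,229),(511,290),(477,291)],122))
E
```

```text
[[697.23850721 103.06785365 148.        ]
 [626.33114879 -29.85019364 148.        ]
 [394.46292215 100.80974577 148.        ]
 [467.18560326 232.60871015 148.        ]]
ctr [546.30454535 101.65902898 148.        ] dir [-230.9605653   130.10039796    0.        ] [np.float64(264.0173708667217), np.float64(150.6487994403652), np.float64(266.14825622515775), np.float64(150.53091164141583)]
[[624.34840299 -23.5606978  148.        ]
 [387.83956728 104.9825789  148.        ]
 [471.43978721 238.21775559 148.        ]
 [701.40023188 118.40983844 148.        ]] [546.25699734 109.51236878 148.        ]
ledge [[441.55215531 219.69057752 122.        ]
 [391.49757203 126.07672469 122.        ]
 [359.65465444 148.56515024 122.        ]
 [406.1518031  237.26388033 122.        ]]
ledgeS [[394.23937582 133.64435701 122.        ]
 [355.15580167 154.52733132 122.        ]
 [406.00878254 238.00892616 122.        ]
 [445.50578866 218.41682278 122.        ]]
```

```bash
python3 -m crank '[-1,14,46,0,0.15,-1,14,46,0,0.15,-1,14,46,0,0.15,-1,14,46,0,0.15,-1,14,46,0,0.15,-1,14,46,0,0.15,-1,14,46,0,0.15,-1,14,46,0,0.15,-1,14,46,0,0.15,-1,14,46,0,0.15,-1,14,46,0,0.15,-1,14,46,0,0.15]'
```

```text
time_s: 1.4
eef_pos: [421.1, -17.8, 250.6]
ee_rot: [180.0, 0.0, 127.3]
wrist_force: [1.0, -1.3, 0.0]
opening: 0.0
grip_force: 0.0
```

```bash
python3 -m crank '[-1,-4,41,0,0.1,-1,-4,41,0,0.1,-1,-5,41,0,0.1,-1,-5,41,0,0.11,-1,-5,42,0,0,-1,0,0,-30,0,-1,0,0,-30,0,-1,0,0,0,0,-1,0,0,0,0]'
python3 - <<'E'
from h import *
from station import capture,monitor
s=monitor.state();print(s["eef_pos"],s["ee_rot"],s["wrist_force"])
c=capture("wrist");cv2.imwrite("pics/w1.png",c["img"]);print({k:v for k,v in c.items() if k!="img"})
c=capture("scene");cv2.imwrite("pics/s1.png",c["img"][120:420,200:600])
E
```

```text
time_s: 2.3
eef_pos: [397.8, 186.5, 190.6]
ee_rot: [-180.0, -0.1, 150.5]
wrist_force: [-0.1, -0.2, 0.4]
opening: 0.0
grip_force: 0.0
[397.7975405  186.45381695 190.64152159] [-1.79959515e+02 -5.20044337e-02  1.50512310e+02] [-0.14805303 -0.15117623  0.39103589]
{'fx': 358.7058853512634, 'fy': 358.7058853512634, 'cx': 317.01908783553057, 'cy': 243.53055108388415, 'distortion': array([-0.05780806,  0.        ,  0.        ,  0.        ,  0.        ]), 'mount': array([[-2.74299602e-04,  9.54877718e-01,  2.96999107e-01,
         7.59080190e+01],
       [ 9.99999765e-01,  7.54347918e-05,  6.81040890e-04,
        -5.02870585e-01],
       [ 6.27906704e-04,  2.96999224e-01, -9.54877514e-01,
        -1.23930524e+02],
       [ 0.00000000e+00,  0.00000000e+00,  0.00000000e+00,
         1.00000000e+00]])}
```

View pics/w1.png

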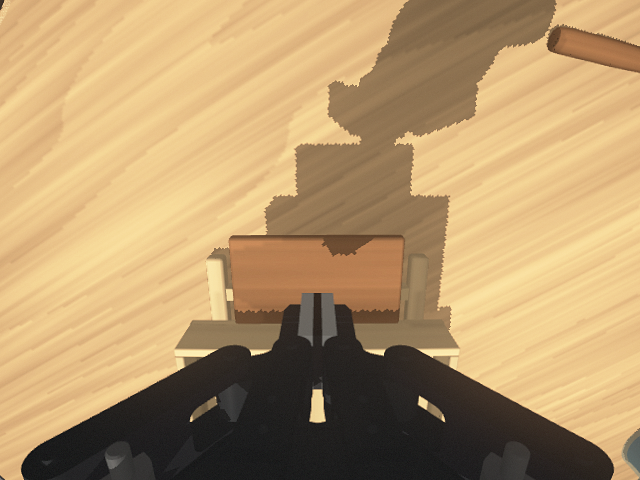

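View pics/s1.png

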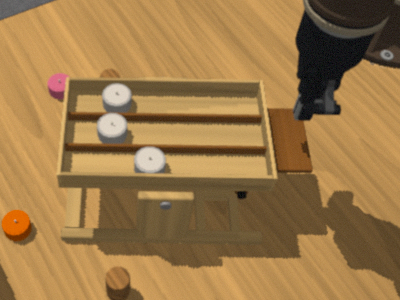

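The wrist view shows the ledge squarely aligned with the fingers: outer edge from (229,236) to (405,236), and the foot of the wall near row 323. The fingertips (316,295) are roughly centred. I'll measure the offset.

```bash
python3 - <<'E'
from h import *
from station import capture
c=capture("wrist");M=c["mount"]
T=R.from_euler("xyz",[180,0,150.5],degrees=True).as_matrix()
e=T@M[:3,3]+np.array([397.8,186.5,190.6]);A=T@M[:3,:3]
r=dict(c);r["eye"]=e;r["rotation"]=R.from_matrix(A).as_euler("xyz",degrees=True)
p=ray(r,[(229,236),(405,236),(402,323),(233,323)],122);print(p)
u=np.array([np.cos(np.radians(150.5)),np.sin(np.radians(150.5))]);v=np.array([-u[1],u[0]])
q=p[:,:2]-[397.8,186.5];print(np.c_[q@u,q@v])
E
```

```text
[[355.39525487 153.07331896 122.        ]
 [403.97302259 238.91579509 122.        ]
 [452.9760824  213.85984564 122.        ]
 [402.40804128 124.47118003 122.        ]]
[[ 20.44712618  49.9741978 ]
 [ 20.43804705 -48.66012757]
 [-34.550185   -50.98280042]
 [-34.55508734  51.71802868]]
```

```bash
python3 -m crank '[-1,0,0,-20,0,-1,0,0,-20,0,-1,0,0,-4,0,-1,0,0,0,0]'; python3 -m crank '[-1,0,0,-2,0,-1,0,0,-2,0,-1,0,0,-2,0,-1,0,0,-2,0,-1,0,0,-2,0,-1,0,0,0,0]'
```

```text
time_s: 2.85
eef_pos: [398.2, 186.4, 146.8]
ee_rot: [-180.0, 0.0, 150.5]
wrist_force: [-0.1, -0.1, 1.1]
opening: 0.2
grip_force: 0.0
time_s: 3.45
eef_pos: [398.2, 186.7, 136.3]
ee_rot: [180.0, 0.0, 150.5]
wrist_force: [1.0, 0.0, 3.3]
opening: -0.1
grip_force: 1.6
```

```bash
python3 -m crank '[-1,0,0,-3,0,-1,0,0,-3,0,-1,0,0,-3,0,-1,0,0,-3,0,-1,0.5,0,-3,0,-1,0.5,-0.5,-3,0,-1,0.5,0,-3,0,-1,0.5,-0.5,-3,0,-1,0.5,-0.5,-3,0,-1,0.5,0,-3,0,-1,0.5,-0.5,-3,0,-1,0.5,-0.5,-3,0]'; python3 -m crank '[-1,0.5,-0.3,-1.5,0,-1,0.5,-0.3,-1.5,0,-1,0,0,0,0]'
```

```text
time_s: 4.65
eef_pos: [402.0, 184.0, 100.1]
ee_rot: [180.0, -0.0, 150.5]
wrist_force: [-2.4, 1.6, 3.9]
opening: 0.0
grip_force: 2.0
time_s: 4.95
eef_pos: [403.0, 183.3, 97.2]
ee_rot: [-180.0, -0.0, 150.5]
wrist_force: [-1.6, 1.0, 2.8]
opening: -0.1
grip_force: 1.6
```

```bash
for i in 1; do python3 -m crank '[-1,0.35,-0.2,-1.5,0,-1,0.35,-0.2,-1.5,0,-1,0.35,-0.2,-1.5,0,-1,0.35,-0.2,-1.5,0,-1,0,0,0,0]'; python3 -m crank '[-1,0.35,-0.2,-1,0,-1,0.35,-0.2,-1,0,-1,0.35,-0.2,-1,0,-1,0,0,0,0]';python3 -m crank '[-1,0.35,-0.2,-1,0,-1,0.35,-0.2,-1,0,-1,0.35,-0.2,-1,0,-1,0,0,0,0]'; done
```

```text
time_s: 5.45
eef_pos: [404.6, 182.4, 91.2]
ee_rot: [-180.0, 0.0, 150.5]
wrist_force: [-0.1, -0.6, 2.6]
opening: -0.2
grip_force: 1.3
time_s: 5.85
eef_pos: [405.4, 182.0, 88.2]
ee_rot: [-180.0, -0.0, 150.5]
wrist_force: [-0.0, 0.8, 2.1]
opening: -0.1
grip_force: 1.3
time_s: 6.25
eef_pos: [406.4, 181.4, 85.2]
ee_rot: [180.0, -0.0, 150.5]
wrist_force: [-1.7, 1.6, 2.2]
opening: -0.2
grip_force: 1.4
```

```bash
python3 -m crank '[-1,0.35,-0.2,-1,0,-1,0.35,-0.2,-1,0,-1,0.35,-0.2,-1,0,-1,0,0,0,0]'; python3 -m crank '[-1,0.35,-0.2,-1,0,-1,0.35,-0.2,-1,0,-1,0,0,0,0]';python3 -m crank '[-1,0.35,-0.2,-1,0,-1,0.35,-0.2,-1,0,-1,0,0,0,0]'
```

```text
time_s: 6.65
eef_pos: [407.6, 180.8, 82.2]
ee_rot: [180.0, -0.0, 150.5]
wrist_force: [-1.2, 0.7, 2.5]
opening: 0.2
grip_force: 1.4
time_s: 6.95
eef_pos: [408.3, 180.4, 80.2]
ee_rot: [180.0, -0.0, 150.5]
wrist_force: [-1.8, 1.2, 2.9]
opening: 0.2
grip_force: 1.5
time_s: 7.25
eef_pos: [409.0, 180.0, 78.2]
ee_rot: [180.0, -0.0, 150.5]
wrist_force: [-1.8, 1.7, 2.7]
opening: 0.4
grip_force: 1.5
```

```bash
python3 -m crank '[-1,0.4,-0.2,-1,0,-1,0.4,-0.2,-1,0,-1,0.4,-0.2,-1,0,-1,0,0,0,0]'; python3 -m crank '[-1,0.4,-0.2,-1,0,-1,0.4,-0.2,-1,0,-1,0,0,0,0]';python3 -m crank '[-1,0.4,-0.2,-1,0,-1,0.4,-0.2,-1,0,-1,0,0,0,0]'
```

```text
time_s: 7.65
eef_pos: [410.2, 179.4, 75.2]
ee_rot: [-180.0, -0.0, 150.5]
wrist_force: [-1.8, 2.5, 1.4]
opening: -0.1
grip_force: 1.6
time_s: 7.95
eef_pos: [411.0, 178.9, 73.2]
ee_rot: [-180.0, -0.0, 150.5]
wrist_force: [-2.7, 1.0, 3.1]
opening: -0.1
grip_force: 1.6
time_s: 8.25
eef_pos: [411.7, 178.5, 71.2]
ee_rot: [-180.0, -0.0, 150.5]
wrist_force: [-2.6, 1.1, 1.4]
opening: 0.1
grip_force: 1.6
```

```bash
python3 -m crank '[-1,0.4,-0.2,-1,0,-1,0.4,-0.2,-1,0,-1,0.4,-0.2,-1,0,-1,0,0,0,0]'; python3 -m crank '[-1,0.4,-0.2,-1,0,-1,0.4,-0.2,-1,0,-1,0,0,0,0]'; python3 - <<'E'
from station import capture
import cv2
c=capture("scene");cv2.imwrite("pics/s2.png",cv2.resize(c["img"][150:400,220:560],None,fx=2,fy=2))
E
```

```text
time_s: 8.65
eef_pos: [412.9, 177.9, 68.2]
ee_rot: [-180.0, -0.0, 150.5]
wrist_force: [-2.3, 0.0, 1.3]
opening: -0.0
grip_force: 1.7
time_s: 8.95
eef_pos: [413.8, 177.5, 66.2]
ee_rot: [-180.0, -0.0, 150.5]
wrist_force: [-2.6, 0.1, 1.9]
opening: -0.0
grip_force: 1.7
```

View pics/s2.png

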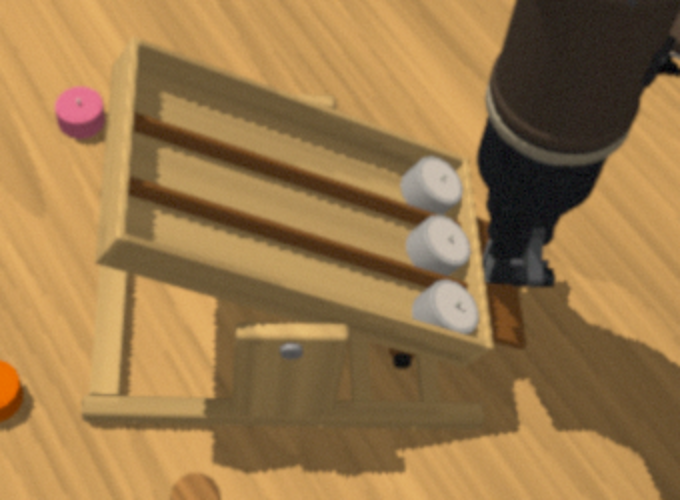

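The tins have all slid to the push end, but the tray hasn't landed yet. My path is about 3 mm too far towards the wall, so I'll ease outward and keep going down.

```bash
python3 -m crank '[-1,-1,0.6,0,0,-1,-1,0.6,0,0,-1,-1,0.6,0,0,-1,0,0,0,0]'; python3 -m crank '[-1,0.4,-0.2,-1,0,-1,0.4,-0.2,-1,0,-1,0,0,0,0]'; python3 -m crank '[-1,0.4,-0.2,-1,0,-1,0.4,-0.2,-1,0,-1,0,0,0,0]'
```

```text
time_s: 9.4
eef_pos: [411.0, 179.7, 66.5]
ee_rot: [180.0, 0.0, 150.5]
wrist_force: [-1.2, 0.1, 3.1]
opening: -0.1
grip_force: 1.6
time_s: 9.7
eef_pos: [411.7, 179.1, 64.2]
ee_rot: [180.0, -0.0, 150.5]
wrist_force: [-1.0, 1.6, 3.9]
opening: -0.1
grip_force: 1.6
time_s: 10.0
eef_pos: [412.5, 178.7, 62.3]
ee_rot: [180.0, 0.0, 150.5]
wrist_force: [-1.0, 1.0, 5.9]
opening: 0.1
grip_force: 2.7
```

Force is rising, so it is landing. I'll step gently up to about 15 N.

```bash
python3 -m crank '[-1,0.4,-0.2,-1,0,-1,0.4,-0.2,-1,0,-1,0,0,0,0]'; python3 -m crank '[-1,0.3,-0.2,-1,0,-1,0,0,0,0]'
```

```text
time_s: 10.3
eef_pos: [413.3, 178.3, 60.5]
ee_rot: [180.0, 0.0, 150.5]
wrist_force: [-0.8, -0.3, 9.8]
opening: 0.0
grip_force: 4.5
time_s: 10.5
eef_pos: [413.7, 178.1, 59.6]
ee_rot: [180.0, 0.0, 150.5]
wrist_force: [-0.6, -0.0, 12.2]
opening: 0.0
grip_force: 5.3
```

```bash
python3 -m crank '[-1,0.3,-0.2,-1,0,-1,0,0,-0.7,0,-1,0,0,0,0]'; python3 -m crank '[-1,0,0,0,0,-1,0,0,0,0,-1,0,0,0,0,-1,0,0,0,0,-1,0,0,0,0,-1,0,0,0,0]'; python3 -m crank '[-1,0,0,0,0,-1,0,0,0,0,-1,0,0,0,0,-1,0,0,0,0]'
```

```text
time_s: 10.8
eef_pos: [413.9, 178.1, 58.1]
ee_rot: [180.0, 0.0, 150.5]
wrist_force: [-3.1, 0.5, 13.0]
opening: 0.3
grip_force: 6.6
time_s: 11.4
eef_pos: [413.8, 178.2, 58.1]
ee_rot: [180.0, 0.0, 150.5]
wrist_force: [-3.0, 1.0, 13.7]
opening: 0.2
grip_force: 6.6
time_s: 11.8
eef_pos: [413.8, 178.2, 58.1]
ee_rot: [180.0, 0.0, 150.5]
wrist_force: [-2.4, 0.4, 13.5]
opening: 0.0
grip_force: 6.6
```

```bash
python3 -m crank '[-1,0,0,-1.0,0,-1,0,0,0,0,-1,0,0,0,0]'; python3 -m crank '[-1,0,0,0,0,-1,0,0,0,0,-1,0,0,0,0,-1,0,0,0,0,-1,0,0,0,0,-1,0,0,0,0,-1,0,0,0,0,-1,0,0,0,0,-1,0,0,0,0,-1,0,0,0,0,-1,0,0,0,0]'
```

```text
time_s: 12.1
eef_pos: [413.9, 178.2, 57.2]
ee_rot: [180.0, 0.0, 150.5]
wrist_force: [-3.2, 0.9, 14.8]
opening: 0.2
grip_force: 7.3
time_s: 13.2
eef_pos: [413.9, 178.2, 57.2]
ee_rot: [180.0, 0.0, 150.5]
wrist_force: [-2.7, 1.5, 15.9]
opening: 0.2
grip_force: 7.3
```

```bash
python3 -m crank '[-1,-0.5,0.3,1.5,0,-1,-0.5,0.3,1.5,0,-1,-0.5,0.3,1.5,0,-1,-0.5,0.3,1.5,0,-1,-0.5,0.3,1.5,0,-1,-0.5,0.3,1.5,0,-1,-0.5,0.3,1.5,0,-1,-0.5,0.3,1.5,0,-1,-0.5,0.3,1.5,0,-1,-0.5,0.3,1.5,0,-1,-0.5,0.3,1.5,0,-1,-0.5,0.3,1.5,0]'; python3 -m crank '[-1,-0.5,0.3,1.5,0,-1,-0.5,0.3,1.5,0,-1,-0.5,0.3,1.5,0,-1,-0.5,0.3,1.5,0,-1,-0.5,0.3,1.5,0,-1,-0.5,0.3,1.5,0,-1,-0.5,0.3,1.5,0,-1,-0.5,0.3,1.5,0,-1,-0.5,0.3,1.5,0,-1,-0.5,0.3,1.5,0,-1,-0.5,0.3,1.5,0,-1,-0.5,0.3,1.5,0]'
```

```text
time_s: 14.4
eef_pos: [407.6, 181.1, 74.7]
ee_rot: [-180.0, -0.0, 150.5]
wrist_force: [-1.9, -0.2, 1.6]
opening: -0.1
grip_force: 1.5
time_s: 15.6
eef_pos: [401.9, 185.2, 92.8]
ee_rot: [180.0, 0.0, 150.5]
wrist_force: [1.2, 0.1, 3.0]
opening: 0.2
grip_force: 1.2
```

```bash
python3 -m crank '[-1,-0.2,0.1,1.5,0,-1,-0.2,0.1,1.5,0,-1,-0.2,0.1,1.5,0,-1,-0.2,0.1,1.5,0,-1,-0.2,0.1,1.5,0,-1,-0.2,0.1,1.5,0,-1,-0.2,0.1,1.5,0,-1,-0.2,0.1,1.5,0,-1,-0.2,0.1,1.5,0,-1,-0.2,0.1,1.5,0,-1,-0.2,0.1,1.5,0,-1,-0.2,0.1,1.5,0]'; python3 -m crank '[-1,-0.1,0,1.5,0,-1,-0.1,0,1.5,0,-1,-0.1,0,1.5,0,-1,-0.1,0,1.5,0,-1,-0.1,0,1.5,0,-1,-0.1,0,1.5,0,-1,-0.1,0,1.5,0,-1,-0.1,0,1.5,0,-1,-0.1,0,1.5,0,-1,-0.1,0,1.5,0,-1,-0.1,0,1.5,0,-1,-0.1,0,1.5,0]'
```

```text
time_s: 16.8
eef_pos: [399.3, 186.1, 110.7]
ee_rot: [-180.0, 0.0, 150.5]
wrist_force: [-2.0, 0.5, 1.7]
opening: 0.1
grip_force: 1.0
time_s: 18.0
eef_pos: [398.3, 186.2, 128.8]
ee_rot: [180.0, 0.0, 150.5]
wrist_force: [0.2, -0.3, 2.3]
opening: -0.1
grip_force: 0.8
```

```bash
python3 -m crank '[-1,0,0,1,0,-1,0,0,1,0,-1,0,0,1,0,-1,0,0,1,0,-1,0,0,1,0,-1,0,0,1,0,-1,0,0,1,0,-1,0,0,1,0,-1,0,0,1,0,-1,0,0,1,0,-1,0,0,1,0,-1,0,0,1,0]'; python3 -m crank '[-1,0,0,0.7,0,-1,0,0,0.7,0,-1,0,0,0.7,0,-1,0,0,0.7,0,-1,0,0,0.7,0,-1,0,0,0.7,0,-1,0,0,0.7,0,-1,0,0,0,0]'
```

```text
time_s: 19.2
eef_pos: [398.1, 186.1, 140.7]
ee_rot: [-180.0, 0.0, 150.5]
wrist_force: [0.3, -0.7, 1.4]
opening: 0.2
grip_force: 0.7
time_s: 20.0
eef_pos: [398.2, 186.2, 145.6]
ee_rot: [180.0, 0.0, 150.5]
wrist_force: [-0.2, 1.2, 0.6]
opening: 0.1
grip_force: 0.0
```

Now clear of the ledge. I'll lift away and check.

```bash
python3 -m crank '[-1,0,0,10,0,-1,0,0,25,0,-1,0,0,35,0,-1,-10,0,30,0,-1,0,0,0,0,-1,0,0,0,0,-1,0,0,0,0]'; python3 - <<'E'
from station import capture
import cv2
c=capture("scene");cv2.imwrite("pics/s3.png",cv2.resize(c["img"][150:400,220:560],None,fx=2,fy=2))
E
```

```text
time_s: 20.7
eef_pos: [387.9, 185.7, 245.0]
ee_rot: [-179.9, -0.0, 150.5]
wrist_force: [-0.8, 0.3, 0.9]
opening: -0.1
grip_force: 0.0
```

View pics/s3.png

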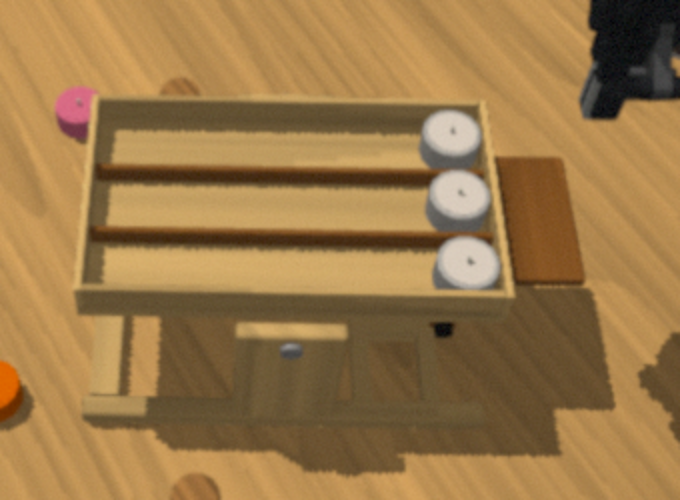

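The tray is level, and the three tins stand in a row against the push-end wall at (452,135), (460,195), (468,262). The hand is clear.

```bash
python3 -c "
from station import env
print(env.sign_off())"
```

```text
the job is handed in; nothing more can be done
None
```

The job is handed in: I pressed the tray onto its stop at about 15–16 N for over a second and let it back up to level slowly; the last picture shows all three tins in a row against the push end and the hand clear, about 21 s in all.

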